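# Lock a painted tile in the decorating jig

### The arm

A 6-joint arm with a two-finger parallel gripper is mounted at the origin on the work surface. World frame = base frame: x ahead of the robot, y to its left, z up, the work surface at z = 0. Lengths are in m, angles in degrees, forces in N, time in s.
With the tool pointing down it reaches from about 0.25 to 0.725 m from the base axis. Payload 9.7 kg.
Tool frame: the origin (TCP) lies midway between the tips of the shut fingers; the grasp point (between the pads) lies bot.hold_point_z behind it (bot.hold_point_z is the distance from the TCP to the grasp point, in m); z points along the fingers, y is the line along which they close (so a half turn about z gives the same grasp; the last joint's range is limited). The gripper opens to 85 mm and grips with 20 to 120 N. Pads are 22 mm wide; open, the fingers measure 114 mm over their backs; the gripper's body (76 mm by 85 mm) begins 54 mm behind the grasp point. The pads swing forward as they close: fully open they stand 13 mm farther back than shut.
Start: joints at [65.546, 4.979, 10.078, 95.1, 0, 90], TCP at [0.228, 0.501, 0.231] pointing down, gripper open.
Joint ranges: [-179.16, 179.16], [-48.56, 103.87], [-65.8, 70.77], [-126.05, 130.52], [-82.76, 87.17], [-180, 180]. Speed limits (degrees/s): [127.2, 127.2, 147.25, 180, 180, 180].

### API

Orientations are given as [roll, pitch, yaw] about the fixed x, y, z axes, in that order (R = Rz(yaw) Ry(pitch) Rx(roll)).
In Python, from workcell import bot, camera, camera_model, ticket gives the robot as it stands.
- The arm moves only by the tool send_rows, never from a script. Its argument "targets" is text: rows parted by semicolons, each of 5 numbers parted by spaces: the shift along the tool's x, y, z in mm, then the turn about the tool's z in degrees, then the closure in counts, from 0 (fully open) to 255 (shut). A call has 1 to 20 rows; each row is the pose to reach, as a shift and turn from the pose commanded when the call began, along the tool's axes at that moment; what a row does not reach only later rows make up. A row lasts 1/8 s, in which the tool goes at most 62.5 mm and 10.7 degrees, less where a joint would pass 70% of its speed; a pose out of reach is approached as far as the arm can. A call with a gripper value outside its range is refused whole. The fingers move at their own pace and stop on an object; "newtons" is the grip in N (left out, the last holds). Time passes only in rows, so rows that repeat a pose let the fingers close. It gives the time, the measured TCP pose, the force, the opening and the grip force at its end, in the units of the state.
- bot.get_obs(): the state, without advancing time (a new reading comes with each control period).
- camera(name): name is "scene" or "top" or "wrist"; returns the picture (420x560x3 uint8, blue, green, red); there is no depth.
- camera_model(name): a dict with "K" (3x3 intrinsics, pixels), "dist_coeffs" ([k1, k2, p1, p2, k3] as OpenCV has them; the pictures are not rectified), "pose" (4x4, takes a point from camera to world coordinates); the wrist camera has in their place "T_tool_cam" (4x4, takes a point from camera to tool coordinates, whose origin is the TCP and whose axes are the flange's). Camera axes: x right, y down, z forward; pixel columns grow to the right and rows downward; lengths in m; the calibration is good to about 2 mm. A picture is of the moment at which its call begins: read the wrist's pose just before it. camera_model takes no time and is no camera call.
- ticket.job_done(): hands the job in; it is judged then, once.
The state is a dict: "time": time; "q": joint angles; "qd": joint speeds; "joint_efforts": joint torques, N m; "ee_pos": TCP position; "tcp_rot": TCP orientation; "wrist_force": force on the tool from outside, world axes, zero at the start; "torque": the same for the moment, N m; "opening": finger opening in m; "grasp_force": force on a finger pad.
Only numpy, scipy, OpenCV 4.12 (cv2) and the standard library are available. Lean on these libraries where they do the work, as an engineer would, in place of code of your own. Each camera call takes 0.05 s, during which the arm holds its last target. There are 200 camera calls.

### The job

Clamp the freshly painted tile in the plywood jig: push the black knob along the long leg of its L-shaped slot to the corner, then sideways along the short leg fully to its end, so the pusher bar is locked with the tile up against the fence. Only push the knob with the fingertips, gently and without gripping it; do not touch the wet tile or disturb the other things, and leave the knob there.

Things in the scene. Friction and masses are not known exactly. Their poses are not given: they have to be found in the camera images.
- jig: Tile jig, fixed on the table: plywood base 377 x 170 x 12 mm. Origin on the table, 6.5 mm short (in x) of being under the base's middle; x points along the slot's long leg towards the fence, y along the short leg to its end, z up. Tile bay at x 0 to 165 mm; wooden fence face at x 165 mm, 32 mm high; side guides 18 mm high at y +-58 to 68 mm.
- clamp (a joint): Travel of pusher bar and knob along the long leg (jig x), m: 0 at the slot's start, 0.070 at the corner (stop at 0.072); starts at 0 to 0.03. About 2.5 N friction, no spring, stays where left. The steel pusher bar (100 mm wide, top at z 30 mm) has its face at jig x = -8 mm + this value and shoves the tile ahead of it.
- knob (a joint): Travel of the knob along the short leg (jig y), m: 0 in the long leg, 0.047 at the short leg's end (hard stop). About 1.5 N friction, no spring, stays where left. The slot's wall lets it move only when clamp is above about 0.068; once in the short leg the wall holds clamp at 0.068 to 0.072.
- knob_top (a point): Centre of the top of the black knob: an upright round knob, 28 mm across its side, standing from the slot plate (z 40 mm) to z 81 mm. It slides but does not turn, tip or lift; push it from the side, from any direction. The plate around it is flat and free.
- slot_start (a point): Pin position at the start of the slot's long leg (clamp 0), at plate-top height. The slot, 14 mm wide, is cut through a flat aluminium plate, jig x -170 to -20 mm, y -75 to 75 mm, top at z 40 mm; a 10 mm pin under the knob runs in it.
- slot_corner (a point): Pin position at the corner of the slot, at plate-top height (clamp 0.070, knob 0).
- slot_end (a point): Pin position at the closed end of the short leg, at plate-top height (clamp 0.070, knob 0.047).
- tile: White ceramic tile, 100 x 100 x 8 mm, with a wet blue ornament, lying flat on the jig's base (underside at z 12 mm); origin at the centre of its underside, axes along its sides. It starts loose, 15 to 35 mm short of the fence and slightly turned.
- jar: amber glass jar with a steel lid, 52 mm across, 62 mm tall, a bystander, free-standing next to the jig; origin at the centre of its underside.
- cup: white cup, 64 mm across the rim, 65 mm tall, a bystander, free-standing next to the jig; origin at the centre of its underside.
- brush: paint brush 190 mm long lying along its x axis, a bystander, free-standing next to the jig; origin at the centre of its underside.
- dish: small white bowl, 80 mm across, 30 mm tall, a bystander, free-standing next to the jig; origin at the centre of its underside.
- mug: terracotta mug, 80 mm across, 90 mm tall, a bystander, away from the jig; origin at the centre of its underside.
- mortar: marble mortar bowl, 110 mm across, 80 mm tall, a bystander, away from the jig; origin at the centre of its underside.
- weight: brass paperweight with a small grip, 44 mm across, 54 mm tall, a bystander, away from the jig; origin at the centre of its underside.
There are look-alikes about, which are no part of the job. What is meant by the tile is not pink or yellow, and is the smaller of those in its own colour.

How it is judged:
By the outcome, as a careful person would: the job done as asked, in the order asked, and still so for the second after the job is handed in, with the robot touching nothing.
It also fails if it takes over 40 s, if anything falls off the work surface, if the arm or the gripper's body presses on something with over 40 N, if the wrist force passes 120 N, or if a joint passes its speed limit or range.

## Working session

There is one attempt and no reset: what is moved stays moved. The work goes in short steps, Python scripts to look and compute and a tool call to move; the robot and the scene stay as the last step left them, time stands still between calls to the robot, and variables do not carry over. Pictures are saved under pics/ and viewed, at most 10 in all, crops included, and the job is handed in when it is done.

Besides the shell and the picture viewer there is one more tool, called after "Request:" by a JSON object that holds its "fn" and its "kwargs". send_rows: Moves the arm, as the interface text tells. Its arguments: {"type":"object","properties":{"targets":{"type":"string"},"newtons":{"type":"number"}},"required":["targets"]}

```bash
mkdir -p pics; ls; python3 - <<'E'
from workcell import bot,camera,camera_model
import cv2,numpy as np
for n in("top","scene"):
    im=camera(n); cv2.imwrite(f"pics/{n}0.png",im)
    m=camera_model(n); print(n,np.round(m["K"],1).tolist(),m["dist_coeffs"],np.round(m["pose"],3).tolist())
print(np.round(camera_model("wrist")["T_tool_cam"],3).tolist())
o=bot.get_obs(); print(o["ee_pos"],o["tcp_rot"],o["time"],bot.hold_point_z)
E
```

```text
pics
top [[412.0, 0.0, 282.3], [0.0, 412.0, 205.9], [0.0, 0.0, 1.0]] [-0.02355432  0.          0.          0.          0.        ] [[0.02, -0.996, 0.09, 0.471], [-1.0, -0.02, -0.003, 0.043], [0.005, -0.09, -0.996, 1.176], [0.0, 0.0, 0.0, 1.0]]
scene [[488.9, 0.0, 276.4], [0.0, 488.9, 211.6], [0.0, 0.0, 1.0]] [-0.13687487  0.          0.          0.          0.        ] [[0.526, 0.585, -0.618, 1.433], [0.851, -0.353, 0.39, -0.52], [0.01, -0.731, -0.683, 1.056], [0.0, 0.0, 0.0, 1.0]]
[[0.001, -0.952, -0.305, 0.079], [1.0, 0.001, -0.0, 0.0], [0.0, -0.305, 0.952, -0.142], [0.0, 0.0, 0.0, 1.0]]
[0.22759398 0.50047398 0.23067644] [-1.79934245e+02  6.59547841e-04  1.55547458e+02] 0.1 0.0187
```

View pics/top0.png

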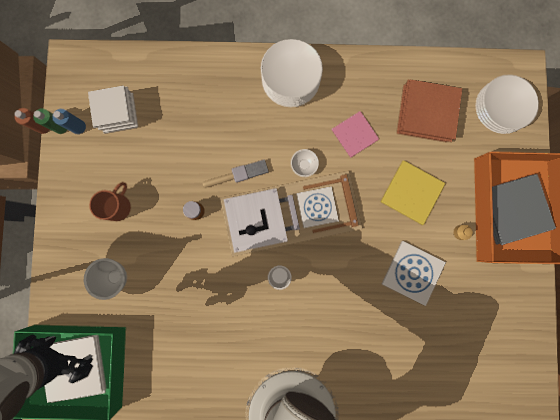

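View pics/scene0.png

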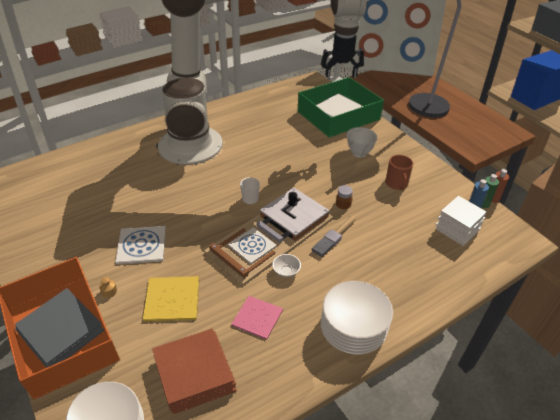

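The tile in the jig is at top px (318,207). The larger white tile at (414,272) and the pink (355,134) and yellow (413,192) ones are look-alikes. The jig's tile fits because it is white and the smaller of the two. The slot plate is at about (256,220), with the knob at about (247,230), and the short leg goes up the image from about (266,228). I'll confirm this in an enlarged crop and measure.

```bash
cat > h.py <<'E'
import cv2,numpy as np
from workcell import bot,camera,camera_model
from scipy.spatial.transform import Rotation as R
def model(n):
    m=camera_model(n)
    if n=="wrist":
        o=bot.get_obs();T=np.eye(4);T[:3,:3]=R.from_euler("xyz",o["tcp_rot"],degrees=True).as_matrix();T[:3,3]=o["ee_pos"]
        m["pose"]=T@np.array(m["T_tool_cam"])
    return m
def cast(m,px,z):
    px=np.array(px,float).reshape(-1,1,2)
    d=cv2.undistortPoints(px,np.array(m["K"]),np.array(m["dist_coeffs"]))[:,0]
    P=np.array(m["pose"]);d=np.c_[d,np.ones(len(d))]@P[:3,:3].T
    return P[:3,3]+d*((z-P[2,3])/d[:,2])[:,None]
E
python3 - <<'E'
from h import *
im=cv2.imread("pics/top0.png"); m=model("top")
x0,y0,x1,y1=170,135,375,300
cv2.imwrite("pics/crop.png",cv2.resize(im[y0:y1,x0:x1],None,fx=3.9,fy=3.6,interpolation=cv2.INTER_CUBIC))
hsv=cv2.cvtColor(im,cv2.COLOR_BGR2HSV)
w=((hsv[...,1]<60)&(hsv[...,2]>140)).astype(np.uint8)
w[:, :215]=0;w[:,292:]=0;w[:180]=0;w[258:]=0
w=cv2.morphologyEx(w,cv2.MORPH_CLOSE,np.ones((3,3)))
c=max(cv2.findContours(w,0,2)[0],key=cv2.contourArea)
r=cv2.minAreaRect(c);b=cv2.boxPoints(r);W=cast(m,b,.04)
print(b.round(1).tolist(),W.round(3).tolist(),[np.linalg.norm(W[i]-W[i-1]).round(3) for i in range(4)])
k=((hsv[...,2]<50)).astype(np.uint8); k[:,:225]=0;k[:,280:]=0;k[:195]=0;k[245:]=0
for c in cv2.findContours(k,0,2)[0]:
    if cv2.contourArea(c)>5: print(cv2.boundingRect(c),cv2.contourArea(c),c[:,0].mean(0))
E
```

```text
[[222.5, 198.89999389648438], [276.20001220703125, 187.60000610351562], [287.3999938964844, 241.10000610351562], [233.6999969482422, 252.39999389648438]] [[0.59, 0.205, 0.04], [0.625, 0.057, 0.04], [0.477, 0.023, 0.04], [0.443, 0.17, 0.04]] [np.float64(0.151), np.float64(0.152), np.float64(0.151), np.float64(0.151)]
(239, 209, 29, 26) 165.5 [255.61702128 224.80851064]
```

View pics/crop.png

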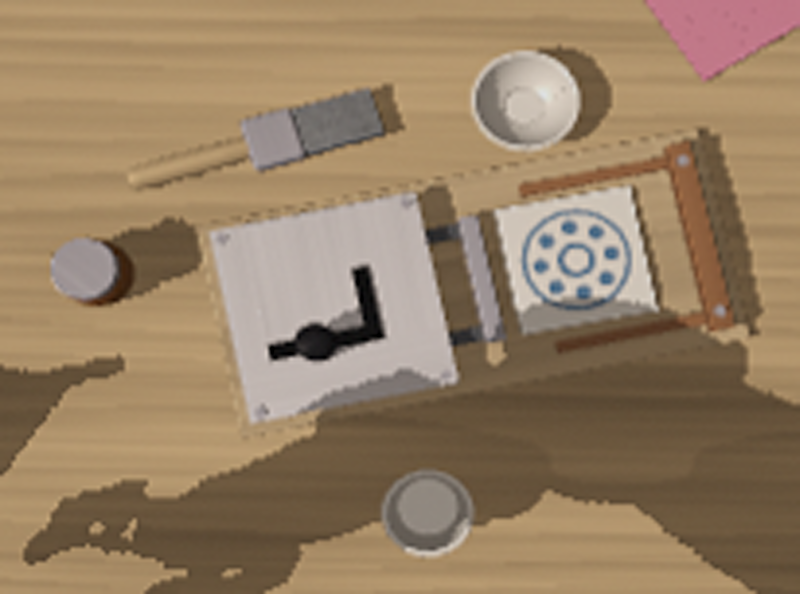

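The crop confirms the layout. The tile, with its blue ornament, sits loose in front of the pusher bar. The knob top is at crop (318,342), near the start of the long leg. The long leg runs to the corner at about (375,332), and the short leg ends at about (363,268). The plate measures 151 mm square against the 150 mm given.

```bash
cat >> h.py <<'E'
C=np.array([.53375,.11375]); ux=np.array([.035,-.1475]);ux/=np.linalg.norm(ux);uy=np.array([-ux[1],ux[0]])
O=C+.095*ux
def jig(p): d=np.atleast_2d(p)[:,:2]-O; return np.c_[d@ux,d@uy]*1000
def shift(jx,jy,z,yaw=None):
    "tool-axis shift (mm) and turn to a jig point (mm)"
    o=bot.get_obs();Rt=R.from_euler("xyz",o["tcp_rot"],degrees=True)
    w=np.r_[O+jx/1e3*ux+jy/1e3*uy,z/1e3]
    t=Rt.inv().apply(w-o["ee_pos"])*1e3
    yj=np.degrees(np.arctan2(-ux[1],-ux[0]))
    return t.round(1),round((o["tcp_rot"][2]-yj+180)%360-180,2),w.round(3)
E
python3 - <<'E'
from h import *
m=model("top")
print("start/corner/end extremes",jig(cast(m,[[239,232.8],[268.5,226.7],[262.8,208.6]],.04)).round(1).tolist())
print("knob",jig(cast(m,[[251.5,230]],.081)).round(1))
print("jar lid",jig(cast(m,[[170+85/3.9,135+268/3.6]],.062)).round(1))
print("tile corners",jig(cast(m,[[170+a/3.9,135+b/3.6] for a,b in((495,210),(632,187),(660,312),(523,333))],.02)).round(1).tolist())
print("fence,bar",jig(cast(m,[[170+672/3.9,135+160/3.6]],.032)),jig(cast(m,[[170+490/3.9,135+280/3.6]],.03)))
print(shift(-190,-15,150))
E
```

```text
start/corner/end extremes [[-145.4, -25.6], [-62.5, -26.3], [-67.5, 26.0]]
knob [[-107.7  -27.2]]
jar lid [[-255.8   62.4]]
tile corners [[35.3, 49.8], [136.5, 46.6], [134.4, -53.7], [34.3, -48.8]]
fence,bar [[167.63164443  59.92854205]] [[19.40554134 -3.92045682]]
(array([-368.7, -159.3,   80.9]), np.float64(52.2), array([0.497, 0.203, 0.15 ]))
```

```bash
python3 -c "
from h import *
print(shift(-160,-26,150))"
```

```text
(array([-378.4, -189.8,   80.9]), np.float64(52.2), array([0.493, 0.171, 0.15 ]))
```

Request:
{"fn": "send_rows", "kwargs": {"targets": "-40 -20 0 8 255;-90 -45 0 17 255;-140 -70 0 26 255;-190 -95 0 35 255;-240 -120 0 44 255;-290 -145 0 52.2 255;-335 -168 0 52.2 255;-378 -190 0 52.2 255;-378 -190 0 52.2 255;-378 -190 40 52.2 255;-378 -190 80 52.2 255;-378 -190 80 52.2 255;-378 -190 80 52.2 255", "newtons": 20}}

```text
time: 1.72
ee_pos: [0.4932, 0.1718, 0.1529]
tcp_rot: [179.9, -0.0, 103.4]
wrist_force: [0.9, -0.0, 0.7]
opening: -0.0001
grasp_force: 0.0
```

```bash
python3 - <<'E'
from h import *
o=bot.get_obs();m=model("wrist");im=camera("wrist");cv2.imwrite("pics/w1.png",im)
np.save("pose1.npy",m["pose"])
print(o["time"],o["ee_pos"],o["tcp_rot"],o["opening"],jig(o["ee_pos"]))
def proj(jx,jy,z):
    T=np.linalg.inv(m["pose"]);w=np.r_[O+jx/1e3*ux+jy/1e3*uy,z/1e3]
    return cv2.projectPoints(w.reshape(1,3),cv2.Rodrigues(T[:3,:3])[0],T[:3,3],np.array(m["K"]),np.array(m["dist_coeffs"]))[0].ravel().round(1)
print("exp knob top",proj(-109,-26,81),"start,corner,end",proj(-139,-26,40),proj(-69,-26,40),proj(-69,21,40),"tip",proj(-160,-26,150))
E
```

```text
1.725 [0.49324004 0.17183202 0.15290037] [ 1.79922555e+02 -1.36319313e-02  1.03380204e+02] -0.00011815004713918581 [[-160.86563832  -26.00567362]]
exp knob top [284.3 285. ] start,corner,end [284.4 232.1] [284.3 298.2] [331.9 298.2] tip [284.5 270.8]
```

View pics/w1.png

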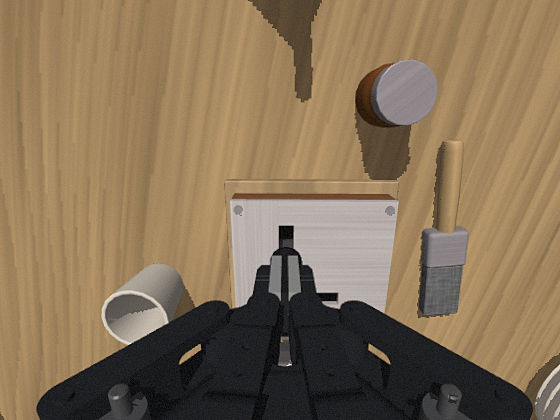

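The wrist view agrees with the estimates: the slot start is at about (286,228) and the short leg shows at (327,297), both within a few mm of prediction. The fingers hide the knob. I'll descend behind it and approach.

Request:
{"fn": "send_rows", "kwargs": {"targets": "0 0 30 0 255;0 0 60 0 255;0 0 85 0 255;0 0 100 0 255;0 0 100 0 255;0 0 100 0 255;-6 0 100 0 255;-12 0 100 0 255;-17 0 100 0 255;-20 0 100 0 255;-20 0 100 0 255"}}

```text
time: 3.15
ee_pos: [0.4978, 0.1515, 0.0513]
tcp_rot: [-180.0, 0.0, 103.3]
wrist_force: [-0.6, -0.3, 0.0]
opening: -0.0001
grasp_force: 0.0
```

```bash
python3 - <<'E'
from h import *
o=bot.get_obs();cv2.imwrite("pics/s1.png",cv2.resize(camera("scene")[150:300,200:400],None,fx=4,fy=4,interpolation=cv2.INTER_CUBIC))
print(o["time"],o["ee_pos"],o["wrist_force"],jig(o["ee_pos"]))
E
```

```text
3.15 [0.49779301 0.15150264 0.05128693] [-0.56929872 -0.32137516  0.03135515] [[-140.03432099  -26.26930695]]
```

View pics/s1.png

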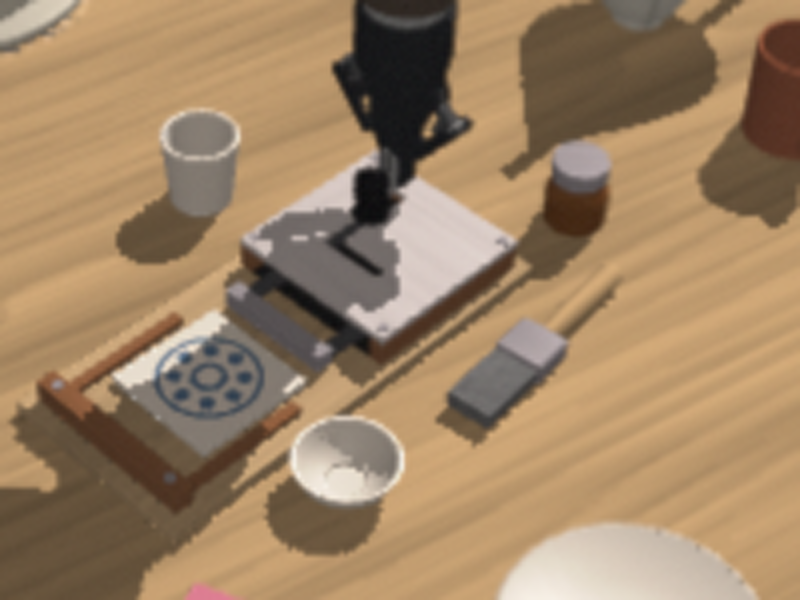

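The fingertips, at about (398,170), stand just behind the knob at (373,193). The pusher bar is still clear of the tile. I'll push along the long leg now.

Request:
{"fn": "send_rows", "kwargs": {"targets": "-3 0 0 0 255;-6 0 0 0 255;-9 0 0 0 255;-12 0 0 0 255;-15 0 0 0 255;-18 0 0 0 255;-21 0 0 0 255;-24 0 0 0 255;-27 0 0 0 255;-30 0 0 0 255;-33 0 0 0 255;-36 0 0 0 255;-38 0 0 0 255;-40 0 0 0 255;-41 0 0 0 255;-42 0 0 0 255;-42 0 0 0 255"}}

```text
time: 5.32
ee_pos: [0.5074, 0.1108, 0.0513]
tcp_rot: [-180.0, 0.0, 103.3]
wrist_force: [-2.2, 2.7, 0.5]
opening: 0.0003
grasp_force: 1.5
```

```bash
python3 - <<'E'
from h import *
o=bot.get_obs();f=o["wrist_force"]
print(o["time"],o["ee_pos"],jig(o["ee_pos"]),f[:2]@ux,f[:2]@uy)
cv2.imwrite("pics/s2.png",cv2.resize(camera("scene")[170:290,200:340],None,fx=5.5,fy=4.9,interpolation=cv2.INTER_CUBIC))
E
```

```text
5.325 [0.50743666 0.11077286 0.05126509] [[-98.17844352 -26.28978154]] -3.1099586620868362 -1.5616776475026155
```

View pics/s2.png

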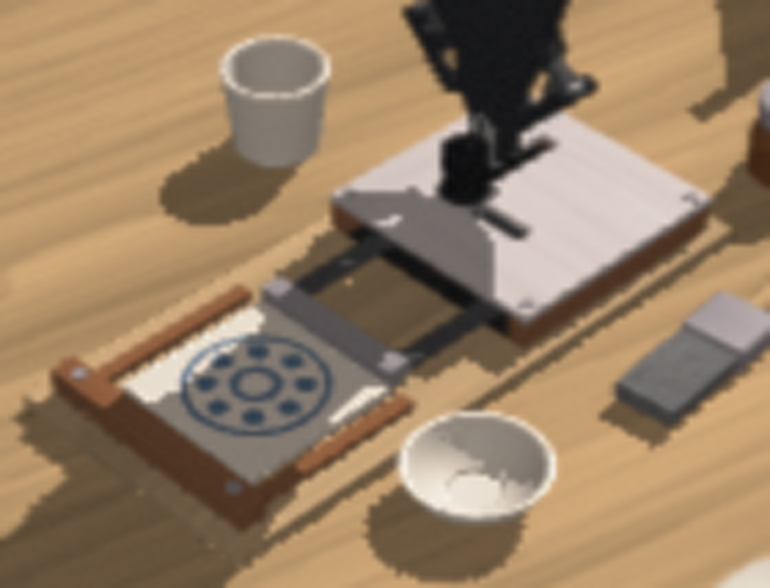

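The knob, at about (463,165), is almost at the corner and the tile is close to the fence. The push force is about 3 N, which matches the friction given. I'll creep forward in 1 mm steps and watch for the stop.

Request:
{"fn": "send_rows", "kwargs": {"targets": "-1 0 0 0 255;-2 0 0 0 255;-2 0 0 0 255"}}

```text
time: 5.75
ee_pos: [0.5079, 0.1089, 0.0513]
tcp_rot: [-180.0, 0.0, 103.3]
wrist_force: [-2.3, 3.1, 0.9]
opening: 0.0003
grasp_force: 1.6
```

Request:
{"fn": "send_rows", "kwargs": {"targets": "-0.7 0 0 0 255;-1 0 0 0 255;-1 0 0 0 255"}}

```text
time: 6.12
ee_pos: [0.5081, 0.1079, 0.0513]
tcp_rot: [-180.0, 0.0, 103.3]
wrist_force: [-2.8, 3.7, -0.3]
opening: 0.0
grasp_force: 1.8
```

Request:
{"fn": "send_rows", "kwargs": {"targets": "-0.7 0 0 0 255;-1 0 0 0 255;-1 0 0 0 255"}}

```text
time: 6.5
ee_pos: [0.5083, 0.1069, 0.0512]
tcp_rot: [-180.0, 0.0, 103.3]
wrist_force: [-1.3, 2.5, 0.2]
opening: -0.0001
grasp_force: 1.8
```

Request:
{"fn": "send_rows", "kwargs": {"targets": "-0.7 0 0 0 255;-1 0 0 0 255;-1 0 0 0 255"}}

```text
time: 6.88
ee_pos: [0.5086, 0.106, 0.0513]
tcp_rot: [-180.0, 0.0, 103.3]
wrist_force: [-1.9, 3.3, 0.6]
opening: 0.0001
grasp_force: 1.7
```

Request:
{"fn": "send_rows", "kwargs": {"targets": "-0.7 0 0 0 255;-1 0 0 0 255;-1 0 0 0 255"}}

```text
time: 7.25
ee_pos: [0.5088, 0.105, 0.0513]
tcp_rot: [-180.0, 0.0, 103.3]
wrist_force: [-1.9, 3.1, 0.4]
opening: 0.0001
grasp_force: 1.7
```

Request:
{"fn": "send_rows", "kwargs": {"targets": "-0.4 0 0 0 255;-0.7 0 0 0 255;-0.7 0 0 0 255"}}

```text
time: 7.62
ee_pos: [0.509, 0.1044, 0.0513]
tcp_rot: [180.0, 0.0, 103.3]
wrist_force: [-3.2, 3.4, -0.3]
opening: 0.0003
grasp_force: 1.8
```

Request:
{"fn": "send_rows", "kwargs": {"targets": "-0.4 0 0 0 255;-0.7 0 0 0 255;-0.7 0 0 0 255"}}

```text
time: 8.0
ee_pos: [0.5091, 0.1037, 0.0513]
tcp_rot: [-180.0, 0.0, 103.3]
wrist_force: [-2.3, 3.9, 0.6]
opening: -0.0003
grasp_force: 1.8
```

```bash
python3 - <<'E'
from h import *
o=bot.get_obs();f=o["wrist_force"]
print(o["time"],jig(o["ee_pos"]),f[:2]@ux,f[:2]@uy)
a=camera("top")
cv2.imwrite("pics/t2.png",cv2.resize(a[180:260,215:365],None,fx=5.3,fy=5.3,interpolation=cv2.INTER_CUBIC))
E
```

```text
8.0 [[-90.85910941 -26.26800286]] -4.355044695117369 -1.303035391656748
```

View pics/t2.png

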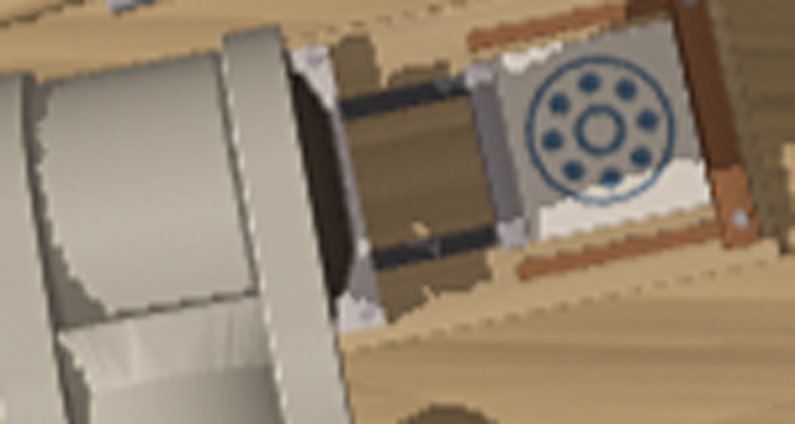

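The pusher bar's front edge runs from about (497,80) to (524,240), and the tile is nearly against the fence. I'll compute the clamp value.

```bash
python3 - <<'E'
from h import *
m=model("top");f=lambda x,y:[215+x/5.3,180+y/5.3]
print("bar",jig(cast(m,[f(496,80),f(524,240)],.03)).round(1).tolist())
print("fence",jig(cast(m,[f(712,165)],.032)).round(1),"tile",jig(cast(m,[f(498,72),f(670,25),f(710,200)],.02)).round(1).tolist())
# contact-based: bar front edge in the first picture
im=cv2.imread("pics/top0.png")
for n,a in(("before",im),("now",camera("top"))):
    # profile along jig x at y=+20 mm, z=30
    T=np.linalg.inv(np.array(m["pose"]));out=[]
    for x in np.arange(-5,85,2.):
        P=np.array([np.r_[O+x/1e3*ux+y/1e3*uy,.03] for y in np.arange(-40,41,4)])
        p=cv2.projectPoints(P,cv2.Rodrigues(T[:3,:3])[0],T[:3,3],np.array(m["K"]),np.array(m["dist_coeffs"]))[0][:,0].astype(np.float32)
        v=cv2.remap(cv2.cvtColor(a,cv2.COLOR_BGR2HSV),p[:,0],p[:,1],1)[:,0,:];out.append((int(x),int(np.median(v[:,1])),int(np.median(v[:,2]))))
    print(n,out)
E
```

```text
bar [[65.5, 36.9], [61.5, -48.7]]
fence [[166.8 -31.2]] tile [[68.4, 41.9], [163.9, 47.2], [163.7, -48.7]]
before [(-5, 101, 102), (-3, 101, 102), (-1, 102, 101), (1, 102, 101), (3, 80, 110), (5, 44, 129), (7, 20, 160), (9, 15, 160), (11, 15, 157), (13, 16, 156), (15, 16, 155), (17, 16, 151), (19, 34, 125), (21, 78, 101), (23, 104, 102), (25, 104, 104), (27, 104, 103), (29, 98, 106), (31, 67, 126), (33, 40, 169), (35, 27, 206), (37, 27, 210), (39, 27, 208), (41, 27, 206), (43, 27, 200), (45, 30, 176), (47, 30, 168), (49, 28, 186), (51, 28, 182), (53, 29, 176), (55, 29, 196), (57, 28, 192), (59, 28, 172), (61, 28, 170), (63, 29, 175), (65, 29, 174), (67, 29, 177), (69, 29, 178), (71, 28, 187), (73, 30, 177), (75, 28, 179), (77, 31, 172), (79, 29, 171), (81, 29, 170), (83, 30, 166)]
now [(-5, 101, 103), (-3, 101, 102), (-1, 101, 103), (1, 101, 103), (3, 101, 103), (5, 100, 103), (7, 100, 103), (9, 100, 103), (11, 100, 103), (13, 101, 103), (15, 101, 103), (17, 100, 103), (19, 101, 103), (21, 101, 103), (23, 100, 102), (25, 100, 103), (27, 100, 103), (29, 100, 103), (31, 100, 103), (33, 100, 103), (35, 101, 103), (37, 100, 103), (39, 100, 103), (41, 101, 103), (43, 102, 104), (45, 98, 101), (47, 76, 94), (49, 36, 89), (51, 16, 98), (53, 17, 102), (55, 17, 101), (57, 17, 99), (59, 18, 98), (61, 19, 99), (63, 26, 109), (65, 32, 129), (67, 33, 142), (69, 33, 141), (71, 32, 140), (73, 32, 139), (75, 33, 137), (77, 32, 129), (79, 32, 130), (81, 31, 136), (83, 33, 138)]
```

The bar face is at about 62 mm after bias correction, so the clamp is near 0.070. I'll feel for the stop at 0.072.

Request:
{"fn": "send_rows", "kwargs": {"targets": "-0.4 0 0 0 255;-0.7 0 0 0 255;-0.7 0 0 0 255"}}

```text
time: 8.48
ee_pos: [0.5092, 0.1035, 0.0513]
tcp_rot: [180.0, -0.1, 103.4]
wrist_force: [-3.4, 5.6, 0.2]
opening: 0.0003
grasp_force: 3.4
```

Request:
{"fn": "send_rows", "kwargs": {"targets": "-0.4 0 0 0 255;-0.7 0 0 0 255;-0.7 0 0 0 255"}}

```text
time: 8.85
ee_pos: [0.5093, 0.1034, 0.0513]
tcp_rot: [180.0, -0.1, 103.4]
wrist_force: [-4.3, 9.3, -0.4]
opening: -0.0
grasp_force: 5.1
```

The force climbed to 10 N with almost no movement, so the knob is at the stop (clamp ≈ 0.072). Next I'll back off, go round to the −y side and line up with the knob.

Request:
{"fn": "send_rows", "kwargs": {"targets": "5 0 0 0 255;12 0 0 0 255;18 0 0 0 255;18 -12 0 0 255;18 -24 0 0 255;18 -36 0 0 255;18 -44 0 0 255;18 -44 0 0 255;8 -44 0 0 255;-4 -44 0 0 255;-16 -44 0 0 255;-25 -44 0 0 255;-25 -44 0 0 255;-25 -44 0 0 255"}}

```text
time: 10.6
ee_pos: [0.4724, 0.0679, 0.0512]
tcp_rot: [-180.0, -0.0, 103.3]
wrist_force: [-0.6, 0.5, 0.3]
opening: -0.0
grasp_force: 0.0
```

```bash
python3 - <<'E'
from h import *
o=bot.get_obs();f=o["wrist_force"]
print(o["time"],jig(o["ee_pos"]),o["ee_pos"],f)
cv2.imwrite("pics/w2.png",camera("wrist"))
E
```

```text
10.6 [[-64.51126202 -70.2655451 ]] [0.47242199 0.06786226 0.0512479 ] [-0.56255428  0.50431203  0.26692651]
```

View pics/w2.png

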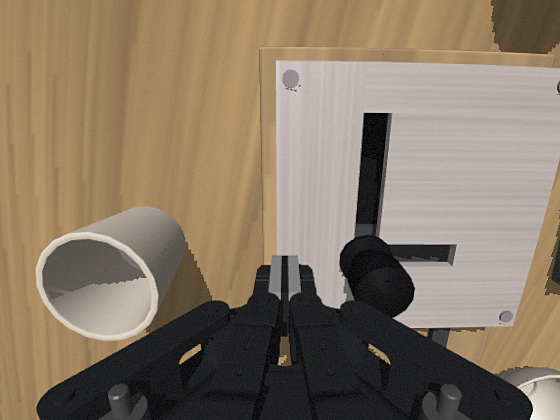

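The knob, at about (368,258), sits at the slot corner. The fingertips, at about (285,270), are on its −y side and clear of it. I'll push along the short leg.

Request:
{"fn": "send_rows", "kwargs": {"targets": "2 5 0 0 255;2 10 0 0 255;2 14 0 0 255;2 17 0 0 255;2 20 0 0 255;2 23 0 0 255;2 26 0 0 255;2 29 0 0 255;2 32 0 0 255;2 35 0 0 255;2 38 0 0 255;2 41 0 0 255;2 44 0 0 255;2 47 0 0 255;2 50 0 0 255;2 52 0 0 255;2 52 0 0 255"}}

```text
time: 12.78
ee_pos: [0.5228, 0.0819, 0.0513]
tcp_rot: [180.0, -0.0, 103.3]
wrist_force: [0.2, 0.3, 0.1]
opening: 0.0005
grasp_force: 0.1
```

```bash
python3 - <<'E'
from h import *
o=bot.get_obs();f=o["wrist_force"]
print(o["time"],jig(o["ee_pos"]),f[:2]@ux,f[:2]@uy)
cv2.imwrite("pics/w3.png",camera("wrist"))
E
```

```text
12.775 [[-66.5106183  -17.98865434]] -0.26795197341939986 0.313243909580558
```

View pics/w3.png

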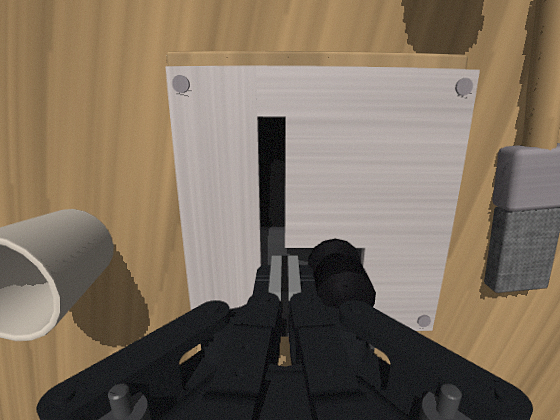

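The knob, at about (338,258), has entered the short leg, with about 20 mm of slot left before its end at (364,255). I'll keep pushing.

Request:
{"fn": "send_rows", "kwargs": {"targets": "0 3 0 0 255;0 6 0 0 255;0 9 0 0 255;0 12 0 0 255;0 14 0 0 255;0 14 0 0 255"}}

```text
time: 13.58
ee_pos: [0.5352, 0.0848, 0.0513]
tcp_rot: [-179.9, 0.0, 103.3]
wrist_force: [-8.2, -2.9, 5.7]
opening: 0.0004
grasp_force: 4.3
```

Request:
{"fn": "send_rows", "kwargs": {"targets": "0 1 0 0 255;0 2 0 0 255;0 2 0 0 255"}}

```text
time: 13.95
ee_pos: [0.5355, 0.0849, 0.0512]
tcp_rot: [-179.7, 0.0, 103.3]
wrist_force: [-17.5, -4.5, 11.5]
opening: -0.0
grasp_force: 9.1
```

Request:
{"fn": "send_rows", "kwargs": {"targets": "0 1 0 0 255;0 1 0 0 255"}}

```text
time: 14.2
ee_pos: [0.5357, 0.0849, 0.0513]
tcp_rot: [-179.6, -0.0, 103.3]
wrist_force: [-22.5, -4.9, 13.5]
opening: -0.0002
grasp_force: 11.5
```

Request:
{"fn": "send_rows", "kwargs": {"targets": "0 1 0 0 255;0 1 0 0 255"}}

```text
time: 14.45
ee_pos: [0.5359, 0.0849, 0.0513]
tcp_rot: [-179.5, 0.0, 103.3]
wrist_force: [-26.2, -7.0, 17.0]
opening: 0.0001
grasp_force: 14.0
```

A hard stop: the force rises with no motion. I'll back off at once, then lift and check.

Request:
{"fn": "send_rows", "kwargs": {"targets": "0 -4 0 0 255;0 -10 0 0 255;0 -20 0 0 255;0 -30 0 0 255;0 -30 0 0 255;0 -30 -30 0 255;0 -30 -80 0 255;0 -30 -130 0 255;0 -60 -150 0 255;0 -110 -150 0 255;0 -160 -150 0 255;0 -200 -150 0 255;0 -200 -150 0 255;0 -200 -150 0 255"}}

```text
time: 16.2
ee_pos: [0.3461, 0.0399, 0.2016]
tcp_rot: [179.9, 0.0, 103.3]
wrist_force: [0.4, 0.6, -0.6]
opening: 0.0
grasp_force: 0.0
```

```bash
python3 - <<'E'
from h import *
o=bot.get_obs();print(o["time"],o["ee_pos"],o["wrist_force"])
a=camera("top")
cv2.imwrite("pics/t3.png",cv2.resize(a[140:290,165:365],None,fx=4,fy=4,interpolation=cv2.INTER_CUBIC))
E
```

```text
16.2 [0.34607073 0.03986945 0.20155757] [ 0.41030498  0.64164912 -0.59606524]
```

View pics/t3.png

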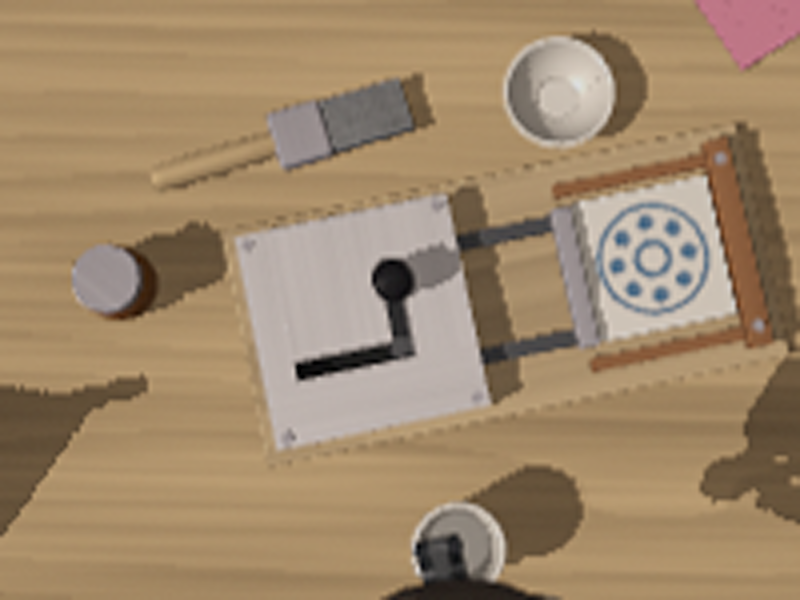

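The knob top at (393,280) covers the end of the short leg. The tile is up against the fence, and the jar, brush, dish and cup have not moved. I'll do a quick numeric check and hand in if it agrees.

```bash
python3 - <<'E'
from h import *
from workcell import ticket
k=jig(cast(model("top"),[[165+393/4,140+280/4]],.081))[0]
t=k-[-107.7,-27.2];print(k.round(1),"travel",t.round(1))
if 44<t[1]<51: print(ticket.job_done())
E
```

```text
[-66.1  18.3] travel [41.6 45.5]
the job is handed in; nothing more can be done
None
```

I pushed the knob to the corner stop and then to the hard stop at the short leg's end, with the tile against the fence, and handed the job in; the last picture showed about 45.5 mm of sideways travel (47 expected), and the final push peaked at about 32 N at the wrist, harder than gentle.

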